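Vial in the warming block, stoppers into the tray's cut-off corner

TASK

Get this vial ready for stoppering: stand the empty amber vial upright, fully down, in the hole of the aluminium block that fits it closely, and let go of it. Then pick up the grey carry tray by its handle, well clear of the bench, and tilt it so that its cut-off corner is lowest and all three loose stoppers slide together into that corner, spilling none. Finish still holding the tray tilted and steady in the air (do not put it down), with everything else on the bench left where it was.

Things in the scene. Friction and masses are not known exactly. Their poses are not given: they have to be found in the camera images.
- vial: Open amber glass vial, a straight tube 24 mm in outer diameter and 80 mm tall, 30 g, standing upright on the bench at the start. Origin: centre of its underside; z runs up its axis to the mouth. Sturdy: grip forces of 10 to 20 N around the tube are fine
- block: Plain aluminium block fixed to the bench, 60 (x) x 130 (y) x 45 mm high, with three round blind holes in a row along its y axis, each 35 mm deep: a small one (17 mm, at y = -42 mm), the vial's (27 mm, at y = 0) and a big one (35 mm, at y = +42 mm). Origin: centre of its underside
- block_hole1 (a point): Centre of the mouth of the 27 mm hole that fits the vial, in the block's top face, 45 mm above the bench; the hole's floor is 10 mm above the bench, so the seated vial stands out 45 mm above the block
- tray: Loose grey plastic carry tray, about 300 g, 200 (x) x 150 (y) mm outside, walls 45 mm high, walls and floor 4 mm thick; its (+x, +y) corner is cut off at 45 degrees (40 mm off each side), the other three corners are square. A straight handle bar crosses over the middle of the tray along its y axis, on two flat uprights on the long walls. Origin: centre of its underside; z up when it stands flat. Any yaw at the start
- tray_handle (a point): Middle of the handle bar, right above the tray's centre, 101 mm above the tray's underside. The bar is 14 mm wide (along tray x), 24 mm tall (89 to 113 mm above the tray's underside) and free over 140 mm along tray y. Smooth rigid plastic: it takes a firm grip of 40 to 60 N, which the tray wants, being slippery and heavy off its middle once tilted
- tray_corner (a point): On the tray's inner floor at the foot of the middle of the cut-off corner's wall: tray x = 77, y = 52, z = 4 mm
- tray_rim_corner (a point): On the tray's underside beneath the cut-off corner: tray x = 80, y = 55, z = 0 mm; its height tells how far the tilted tray is clear of the bench
- stopper0: One of three alike loose white stoppers lying in the tray, 25 mm in diameter at the head (21 mm at the foot), 15 mm tall, 15 g. Smooth and slippery: on the tray's floor it begins to slide at about 8 to 13 degrees of tilt, in a wedge between wall and floor at rather more, so 25 to 35 degrees is sure. Origin: centre of its underside
- stopper1: One of three alike loose white stoppers lying in the tray, 25 mm in diameter at the head (21 mm at the foot), 15 mm tall, 15 g. Smooth and slippery: on the tray's floor it begins to slide at about 8 to 13 degrees of tilt, in a wedge between wall and floor at rather more, so 25 to 35 degrees is sure. Origin: centre of its underside
- stopper2: One of three alike loose white stoppers lying in the tray, 25 mm in diameter at the head (21 mm at the foot), 15 mm tall, 15 g. Smooth and slippery: on the tray's floor it begins to slide at about 8 to 13 degrees of tilt, in a wedge between wall and floor at rather more, so 25 to 35 degrees is sure. Origin: centre of its underside
- jar: Bystander: squat white jar with a black cap, 40 mm in diameter, 50 mm tall, shorter and wider than the vial. Origin: centre of its underside
- reagent: Bystander: big white plastic bottle, 90 mm in diameter, 190 mm tall. Origin: centre of its underside
- knife: Bystander: blue utility knife lying flat, 150 x 22 x 14 mm, long along its x. Origin: underside, near the middle
- beaker: Bystander: glass beaker, 68 mm across, 85 mm tall. Origin: centre of its underside
- dish: Bystander: steel weighing dish, 80 mm across, 22 mm tall. Origin: centre of its underside
- spoon: Bystander: steel lab spoon lying flat, 170 mm long. Origin: underside, near the middle
There are look-alikes about, which are no part of the job. Of the things like the vial, leave any that is pink or turquoise; of the rest the smaller one is meant.

How it is judged:
On the way, in this order (a step that is already met when the one before it is completed fails the run):
1. the vial stands upright, fully down in the 27 mm hole, and is let go (horizontal distance between vial and block_hole1 below 0.005 m and height (world z) of vial below 0.015 m and angle between vial's own z axis and vertical below 0.12 rad and contact force between the fingers and vial below 0.1 N), for 0.2 s.
2. the tray is lifted off the bench (contact force between the fingers and tray above 2 N and height (world z) of tray above 0.03 m), for 0.2 s.
At the end, for the whole second after the job is handed in: Vial released in the 27 mm hole: 5 mm of its axis, foot under 15 mm high, 7 deg of upright. Tray in the fingers (over 2 N), touching nothing else, cut-off corner over 30 mm up, tilt 15 to 57 deg, its x and y axes 4 deg below level. Stoppers in it within 80 mm of that corner. All at rest (all of step 1 and height (world z) of tray_rim_corner above 0.03 m and angle between tray's own z axis and vertical between 0.26 and 1 rad and angle between tray's own x axis and vertical above 1.64 rad and angle between tray's own y axis and vertical above 1.64 rad and contact force between the fingers and tray above 2 N and linear speed of each of tray, stopper0, stopper1, stopper2 below 0.03 m/s and angular speed of tray below 0.2 rad/s and contact force between tray and block below 0.1 N and contact force between tray and vial below 0.1 N and contact force between tray and jar below 0.1 N and contact force between tray and reagent below 0.1 N and contact force between tray and knife below 0.1 N and contact force between tray and beaker below 0.1 N and contact force between tray and dish below 0.1 N and contact force between tray and spoon below 0.1 N and distance between each of stopper0, stopper1, stopper2 and tray_corner below 0.08 m and z of stopper0 in the frame of tray between 0 and 0.042 m and z of stopper1 in the frame of tray between 0 and 0.042 m and z of stopper2 in the frame of tray between 0 and 0.042 m); the arm keeps its last pose, push and grip.
It fails at once if a bystander was moved by more than 25 mm (distance of any of jar, reagent, knife, beaker, dish, spoon from where it was at the start of the episode above 0.025 m).
It also fails if it takes over 59 s, if anything falls off the work surface, if the arm or the gripper's body presses on something with over 40 N, if the wrist force passes 120 N, or if a joint passes its speed limit or range.

ROBOT

A 6-joint arm with a two-finger parallel gripper is mounted at the origin on the work surface. World frame = base frame: x ahead of the robot, y to its left, z up, the work surface at z = 0. Lengths are in m, angles in rad, forces in N, time in s.
With the tool pointing down it reaches from about 0.25 to 0.775 m from the base axis. Payload 8.9 kg.
Tool frame: the origin (TCP) lies at the very end of the fingers, on their centre line; the grasp point (between the pads) lies 19 mm behind it; x points along the fingers, z is the direction in which the jaws open and shut, and the axes are right-handed (so a half turn about x gives the same grasp; the last joint's range is limited). The gripper opens to 85 mm and grips with 20 to 120 N. Pads are 22 mm wide; open, the fingers measure 114 mm over their backs; the gripper's body (76 mm by 85 mm) begins 54 mm behind the grasp point. The pads swing forward as they close: fully open they stand 13 mm farther back than shut.
Start: joints at [-1.326, 0.291, -0.153, 1.127, 0, 1.431], TCP at [0.197, -0.487, 0.231] pointing down, gripper open.
Joint ranges: [-2.52, 2.52], [-0.91, 1.74], [-1.3, 1.37], [-1.96, 2.02], [-1.52, 1.47], [-3.14, 3.14]. Speed limits (rad/s): [2.22, 2.22, 2.79, 3.14, 3.14, 3.14].

INTERFACE

Orientations are given as a rotation vector (axis times angle).
In Python, from cell import env, optics, ticket gives the robot as it stands.
- The arm moves only by the tool drive_tool, never from a script. Its argument "moves" is a list of rows, each an object with "claw": the closure, from -1 (fully open) to 1 (shut); "dp": the shift along the tool's x, y, z scaled (see below), a list of three; "delta_rot": the turn, a rotation vector about the tool's x, y, z scaled (see below), a list of three. A call has 1 to 12 rows; each row shifts and turns the commanded pose from where the row before left it, along the tool's axes as they then stand; what a row does not reach is not made up. The controller multiplies each number of a shift by 100 mm and each number of a turn by 0.08 rad. A row lasts 1/8 s, in which the tool goes at most 62.5 mm and 10.7 degrees, less where a joint would pass 70% of its speed; a pose out of reach is approached as far as the arm can. A call with a number of a shift or a turn outside -1 to 1 is refused whole. A call with a gripper value outside its range is refused whole. The fingers move at their own pace and stop on an object; the grip force is fixed at half the most. Time passes only in rows, so rows that do not move let the fingers close. It gives the time, the measured TCP pose, the force and the opening at its end, in the units of the state.
- env.get_state(): the state, without advancing time (a new reading comes with each control period).
- optics.snapshot(name): name is "side" or "top" or "wrist"; returns the picture (420x560x3 uint8, red, green, blue); there is no depth.
- optics.calibration(name): a dict with "mtx" (3x3 intrinsics, pixels), "k1" (the pictures are not rectified: a ray, as slopes to the right and down, at radius r is drawn at 1 + k1 r^2 times it, then the intrinsics apply), "world_to_cam" (4x4, takes a point from world to camera coordinates). Camera axes: x right, y up, looking along -z (the intrinsics and any distortion apply to the point x, -y, -z); pixel columns grow to the right and rows downward; lengths in m; the calibration is good to about 2 mm. A picture is of the moment at which its call begins: read the wrist's pose just before it. calibration takes no time and is no camera call; for the wrist camera it gives the pose at the moment of the call.
- ticket.sign_off(): hands the job in, once; it reports no verdict.
The state is a dict: "t": time; "joints": joint angles; "qd": joint speeds; "tau": joint torques, N m; "tool_pos": TCP position; "eef_rot": TCP orientation; "contact_force": force on the tool from outside, world axes, zero at the start; "torque": the same for the moment, N m; "opening": finger opening in m.
Only numpy, scipy, OpenCV 4.12 (cv2) and the standard library are available. Lean on these libraries where they do the work, as an engineer would, in place of code of your own. Each camera call takes 0.05 s, during which the arm holds its last target. There are 200 camera calls.

## Working session

There is one attempt and no reset: what is moved stays moved. The work goes in short steps, Python scripts to look and compute and a tool call to move; the robot and the scene stay as the last step left them, time stands still between calls to the robot, and variables do not carry over. Pictures are saved under pics/ and viewed, about 8 in all and at most 12, crops included, and the job is handed in when it is done.

Besides the shell and the picture viewer there is one more tool, called by a JSON object that holds its "op" and its "data". drive_tool: Moves the arm, as the interface text tells. Shifts and turns lie within -1 to 1; 1 stands for 100 mm of shift or 0.08 rad of turn. Its arguments: {"type":"object","properties":{"moves":{"type":"array"}},"required":["moves"]}

```bash
mkdir -p pics
python3 - <<'E'
from cell import env, optics
import cv2, numpy as np
print(env.get_state())
for n in ("top","side"):
    im=optics.snapshot(n); c=optics.calibration(n); np.save(f"pics/{n}.npy",im)
    print(n,c)
    cv2.imwrite(f"pics/{n}0.png",cv2.resize(im[...,::-1],(800,600)))
E
```

```text
{'t': 0.0, 'joints': array([-1.32632615e+00,  2.91275130e-01, -1.54087210e-01,  1.12668913e+00,
       -1.00430319e-05,  1.43152156e+00]), 'qd': array([-7.35527295e-04, -4.67799228e-05, -6.45458301e-04, -1.66917301e-03,
       -1.50641758e-04,  1.51825076e-04]), 'tau': array([ 7.51393909e-04, -5.37147188e+01,  3.31367397e+01,  1.59214390e-02,
       -7.86266241e-05,  3.40128599e-05]), 'tool_pos': array([ 0.19646959, -0.48640658,  0.23074957]), 'eef_rot': array([ 0.92285953,  1.36761769, -0.92148742]), 'contact_force': array([-0.40546675, -0.41202449,  0.04972965]), 'torque': array([ 0.01148728, -0.03805433,  0.01303864]), 'opening': 0.08519090363004266}
top {'mtx': array([[428.39531595,   0.        , 286.62431919],
       [  0.        , 428.39531595, 207.67555089],
       [  0.        ,   0.        ,   1.        ]]), 'k1': -0.06594953174943757, 'world_to_cam': array([[ 0.00834171, -0.99975142, -0.02067662,  0.06190847],
       [ 0.99282727,  0.0058142 ,  0.11941612, -0.58241295],
       [-0.11926622, -0.02152444,  0.99262897, -1.11421971],
       [ 0.        ,  0.        ,  0.        ,  1.        ]])}
side {'mtx': array([[390.29945353,   0.        , 280.22537378],
       [  0.        , 390.29945353, 206.8491192 ],
       [  0.        ,   0.        ,   1.        ]]), 'k1': -0.04216074458911859, 'world_to_cam': array([[-9.26894025e-01, -3.75323149e-01, -3.61157076e-05,
         5.69540431e-01],
       [ 2.65656804e-01, -6.56131165e-01,  7.06341530e-01,
        -1.85475268e-01],
       [-2.65130024e-01,  6.54694149e-01,  7.07871204e-01,
        -8.74092551e-01],
       [ 0.00000000e+00,  0.00000000e+00,  0.00000000e+00,
         1.00000000e+00]])}
```

View pics/top0.png

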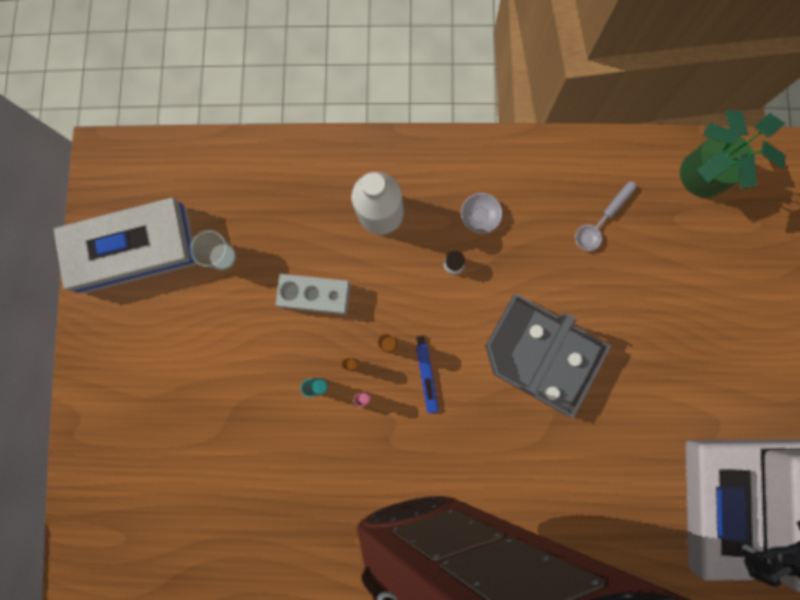

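View pics/side0.png

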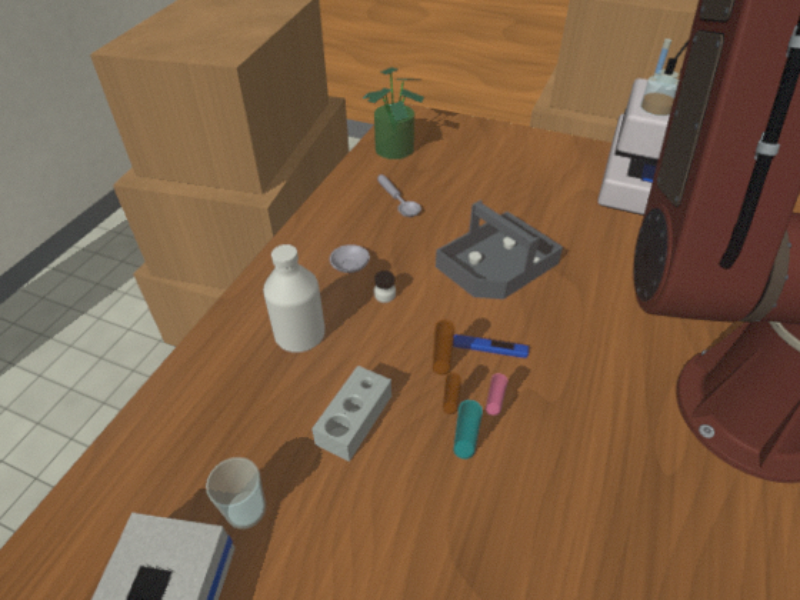

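The top view (800x600) shows the amber vials at (351,364) small and (388,343) big, with pink at (362,399) and teal at (315,387). The block is at (312,294), its big hole to the left. The tray is at (548,355), with its cut corner on the left at about (493,361). The side view agrees.

```bash
cat > h.py <<'E'
import numpy as np, cv2
from scipy.spatial.transform import Rotation as R
from cell import env, optics
def ray(cal,px):
    "camera centre and world directions of pixels (N,2)"
    px=np.asarray(px,float).reshape(-1,1,2); k=cal["k1"]
    s=cv2.undistortPoints(px,cal["mtx"],np.array([k,0,0,0,0.]))[:,0]
    T=cal["world_to_cam"]; d=np.c_[s[:,0],-s[:,1],-np.ones(len(s))]@T[:3,:3]
    return -T[:3,:3].T@T[:3,3], d
def onplane(cal,px,z):
    c,d=ray(cal,px); return c+d*((z-c[2])/d[:,2])[:,None]
def proj(cal,P):
    T=cal["world_to_cam"]; q=np.atleast_2d(P)@T[:3,:3].T+T[:3,3]
    s=np.c_[q[:,0],-q[:,1]]/-q[:,2:]; s*=1+cal["k1"]*(s**2).sum(1)[:,None]
    return s@cal["mtx"][:2,:2].T+cal["mtx"][:2,2]
def blobs(mask,amin):
    n,l,st,ce=cv2.connectedComponentsWithStats(mask.astype(np.uint8))
    return [(l==i,st[i],ce[i]) for i in range(1,n) if st[i,4]>amin]
E
python3 - <<'E'
from h import *
T=optics.calibration("top"); S=optics.calibration("side")
t=np.load("pics/top.npy"); s=np.load("pics/side.npy")
ht=cv2.cvtColor(t,cv2.COLOR_RGB2HSV); hs=cv2.cvtColor(s,cv2.COLOR_RGB2HSV)
for n,h,c,b in(("top",ht,T,(235,225,300,265)),("side",hs,S,(290,215,335,300))):
    x0,y0,x1,y1=b; roi=np.zeros(h.shape[:2],bool); roi[y0:y1,x0:x1]=1
    m=roi&(h[...,1]>200)&(h[...,2]>60)&(h[...,0]<20)
    for bb,st,ce in blobs(m,30):
        print(n,st,ce.round(1)); 
        if n=="top": print(" z.08",onplane(c,ce,.08).round(3))
        else:
            u=st[0]+st[2]/2; print(" foot",onplane(c,[[u,st[1]+st[3]-2]],0).round(3))
m=(ht[...,1]<75)&(ht[...,2]<140)&(ht[...,2]>30); roi=np.zeros_like(m); roi[195:300,330:435]=1
for bb,st,ce in blobs(m&roi,150): 
    print("tray",st,ce.round(1),onplane(T,ce,.02).round(3))
    c,_=cv2.findContours(bb.astype(np.uint8),0,2); a=cv2.approxPolyDP(cv2.convexHull(c[0]),3,True)[:,0]
    print(np.c_[a,onplane(T,a,.045)[:,:2].round(3)])
roi[:]=0; roi[185:225,190:250]=1
for bb,st,ce in blobs((ht[...,1]<60)&(ht[...,2]>90)&roi,100):
    c,_=cv2.findContours(bb.astype(np.uint8),0,2); r=cv2.minAreaRect(c[0]); print("block",r)
    print(onplane(T,cv2.boxPoints(r),.045).round(3))
crop=np.hstack([cv2.resize(t[180:310,190:320],(400,400),interpolation=2),cv2.resize(t[190:310,330:450],(400,400),interpolation=2)])
cv2.imwrite("pics/c1.png",crop[...,::-1])
E
```

```text
top [267 236  10  10  50] [271.8 240.7]
 z.08 [[0.491 0.102 0.08 ]]
top [242 252   8   7  35] [246. 255.]
 z.08 [[0.454 0.168 0.08 ]]
tray [ 340  206   87   86 4164] [381.  247.9] [[ 0.477 -0.188  0.02 ]]
[[ 3.60e+02  2.06e+02  5.86e-01 -1.29e-01]
 [ 3.98e+02  2.20e+02  5.50e-01 -2.30e-01]
 [ 4.26e+02  2.41e+02  4.94e-01 -3.03e-01]
 [ 4.01e+02  2.91e+02  3.64e-01 -2.34e-01]
 [ 3.45e+02  2.60e+02  4.44e-01 -8.80e-02]
 [ 3.40e+02  2.41e+02  4.93e-01 -7.60e-02]]
block ((218.4301300048828, 205.4136962890625), (49.72527313232422, 23.449392318725586), 6.009005546569824)
[[0.561 0.318 0.045]
 [0.624 0.313 0.045]
 [0.611 0.179 0.045]
 [0.548 0.185 0.045]]
```

View pics/c1.png

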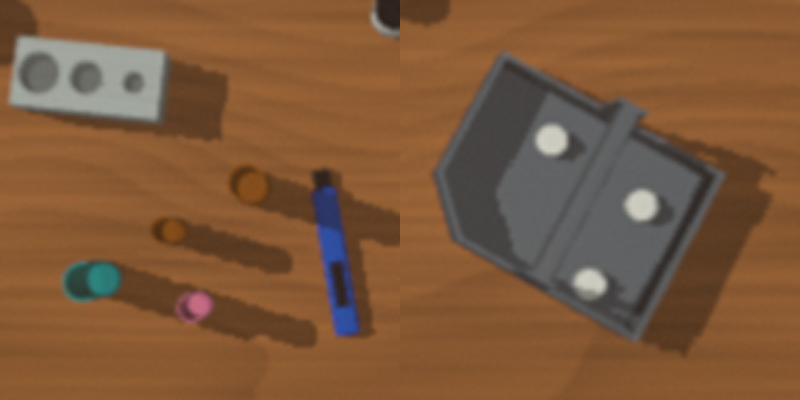

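The crop shows the block's middle hole at top-image pixel (218,205), the small vial's mouth at (245.9,255.1), and the three stoppers spread across the tray, whose cut corner is at left.

```bash
cat >> h.py <<'E'
def need(p,jaw=None):
    "shift in tool axes (units of 100 mm), turn about tool x (units .08) to bring jaw z to the horizontal direction"
    s=env.get_state(); M=R.from_rotvec(s["eef_rot"]).as_matrix()
    print("t",s["t"],"pos",s["tool_pos"].round(4),"joints",s["joints"].round(2)); print("M",M.round(3).tolist())
    print("dp",(M.T@(np.asarray(p)-s["tool_pos"])*10).round(3))
    if jaw is not None:
        for g in(1,-1):
            v=M.T@np.r_[np.asarray(jaw)*g,0]; print("turn x",np.arctan2(-v[1],v[2])/.08)
E
python3 - <<'E'
from h import *
T=optics.calibration("top")
print(onplane(T,[[217.95,205.]],.045), onplane(T,[[220.,270.],[253,279.]],.08).round(3))
need([.454,.168,.22],[.34,.94])
E
```

```text
[[0.58695991 0.24978898 0.045     ]] [[0.416 0.234 0.08 ]
 [0.394 0.149 0.08 ]]
t 0.1 pos [ 0.1965 -0.4864  0.2308] joints [-1.33  0.29 -0.15  1.13  0.    1.43]
M [[-0.0, 0.927, 0.374], [0.001, 0.374, -0.927], [-1.0, 0.0, -0.001]]
dp [ 0.115  4.838 -5.104]
turn x -30.133811170234235
turn x 9.136096999638179
```

{"op": "drive_tool", "data": {"moves": [{"claw":-1,"dp":[0,0,0],"delta_rot":[-0.95,0,0]},{"claw":-1,"dp":[0,0,0],"delta_rot":[-0.95,0,0]},{"claw":-1,"dp":[0,0,0],"delta_rot":[-0.95,0,0]},{"claw":-1,"dp":[0,0,0],"delta_rot":[-0.95,0,0]},{"claw":-1,"dp":[0,0,0],"delta_rot":[-0.95,0,0]},{"claw":-1,"dp":[0,0,0],"delta_rot":[-0.95,0,0]},{"claw":-1,"dp":[0,0,0],"delta_rot":[-0.95,0,0]},{"claw":-1,"dp":[0,0,0],"delta_rot":[-0.95,0,0]},{"claw":-1,"dp":[0,0,0],"delta_rot":[-0.95,0,0]},{"claw":-1,"dp":[0,0,0],"delta_rot":[-0.95,0,0]},{"claw":-1,"dp":[0,0,0],"delta_rot":[-0.95,0,0]}]}}

```text
t: 1.48
tool_pos: [0.1965, -0.4865, 0.2309]
eef_rot: [0.274, 1.554, -0.273]
contact_force: [0.2, 0.3, -0.3]
opening: 0.0852
```

Run:
```python
from h import *
need([.454,.168,.20],[-.94,.34])
```

```text
t 1.475 pos [ 0.1965 -0.4865  0.2309] joints [-1.33  0.29 -0.15  1.13  0.    0.59]
M [[-0.0, 0.342, 0.94], [0.001, 0.94, -0.342], [-1.0, 0.001, -0.0]]
dp [0.314 7.031 0.185]
turn x 39.251448561299675
turn x -0.01845960857274331
```

{"op": "drive_tool", "data": {"moves": [{"claw":-1,"dp":[0.026,0.586,0.015],"delta_rot":[0,0,0]},{"claw":-1,"dp":[0.026,0.586,0.015],"delta_rot":[0,0,0]},{"claw":-1,"dp":[0.026,0.586,0.015],"delta_rot":[0,0,0]},{"claw":-1,"dp":[0.026,0.586,0.015],"delta_rot":[0,0,0]},{"claw":-1,"dp":[0.026,0.586,0.015],"delta_rot":[0,0,0]},{"claw":-1,"dp":[0.026,0.586,0.015],"delta_rot":[0,0,0]},{"claw":-1,"dp":[0.026,0.586,0.015],"delta_rot":[0,0,0]},{"claw":-1,"dp":[0.026,0.586,0.015],"delta_rot":[0,0,0]},{"claw":-1,"dp":[0.026,0.586,0.015],"delta_rot":[0,0,0]},{"claw":-1,"dp":[0.026,0.586,0.015],"delta_rot":[0,0,0]},{"claw":-1,"dp":[0.026,0.586,0.015],"delta_rot":[0,0,0]},{"claw":-1,"dp":[0.026,0.586,0.015],"delta_rot":[0,0,0]}]}}

```text
t: 2.98
tool_pos: [0.4555, 0.1694, 0.1999]
eef_rot: [0.275, 1.553, -0.275]
contact_force: [1.1, -0.9, 0.1]
opening: 0.0856
```

Run:
```python
from h import *
need([.454,.168,.20])
c=optics.calibration("wrist"); im=optics.snapshot("wrist"); np.save("pics/w1.npy",im)
import pickle; pickle.dump(c,open("pics/w1.pkl","wb"))
for P in ([.454,.168,.08],[.587,.25,.045]): 
    u=proj(c,P)[0]; print(u); 
    cv2.drawMarker(im,tuple(int(v) for v in u),(0,255,0),0,10)
cv2.imwrite("pics/w1.png",cv2.resize(im[...,::-1],(800,600)))
```

```text
t 2.975 pos [0.4555 0.1694 0.1999] joints [ 0.21  0.24 -0.31  1.02 -0.    2.13]
M [[0.0, 0.343, 0.939], [-0.0, 0.939, -0.343], [-1.0, -0.0, 0.0]]
dp [-0.001 -0.019 -0.01 ]
[276.28031666 207.1599659 ]
[398.04196664  47.13334371]
```

View pics/w1.png

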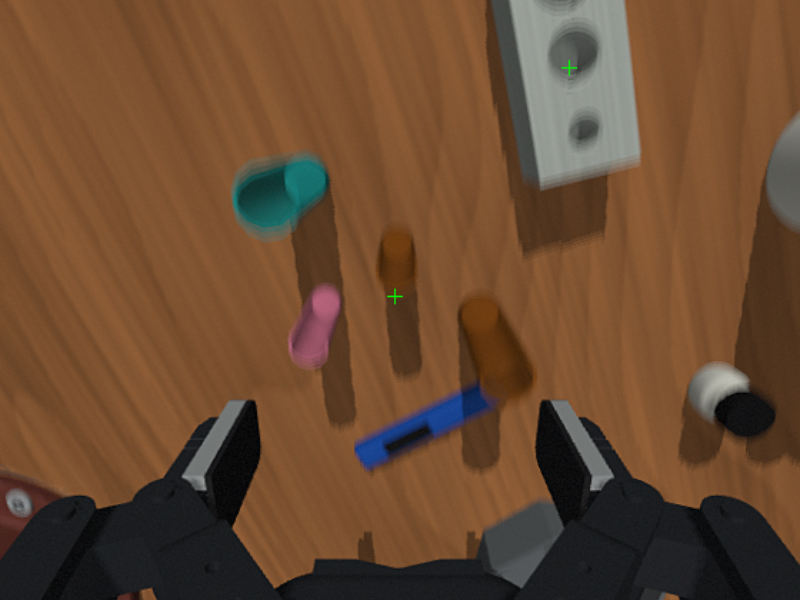

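The wrist view shows the small vial (foot ~(397,240), mouth ~(397,275)) and the 27 mm hole at ~(573,55). Both sit about 13 px above my markers, and the picture is blurred because the arm was still moving. I'll retake it now that the arm is still.

Run:
```python
from h import *
import pickle
for i in range(3): optics.snapshot("wrist")
need([.454,.168,.20])
c=optics.calibration("wrist"); im=optics.snapshot("wrist"); np.save("pics/w2.npy",im); pickle.dump(c,open("pics/w2.pkl","wb"))
print("cam",ray(c,[[0,0]])[0].round(3))
for P in ([.454,.168,.08],[.454,.168,0],[.587,.25,.045]): 
    u=proj(c,P)[0]; print(u)
    cv2.drawMarker(im,tuple(int(v) for v in u),(0,255,0),0,6)
cv2.imwrite("pics/w2.png",np.hstack([cv2.resize(im[130:230,230:330],(400,400),interpolation=2),cv2.resize(im[0:140,330:470],(400,400),interpolation=2)])[...,::-1])
```

```text
t 3.175 pos [0.4548 0.1681 0.1995] joints [ 0.2   0.24 -0.31  1.02 -0.    2.12]
M [[-0.001, 0.342, 0.94], [-0.001, 0.94, -0.342], [-1.0, -0.001, -0.001]]
dp [-0.005 -0.004 -0.007]
cam [0.485 0.249 0.343]
[276.81607513 205.48255547]
[277.23021508 180.94567196]
[399.39517154  45.15543813]
```

View pics/w2.png

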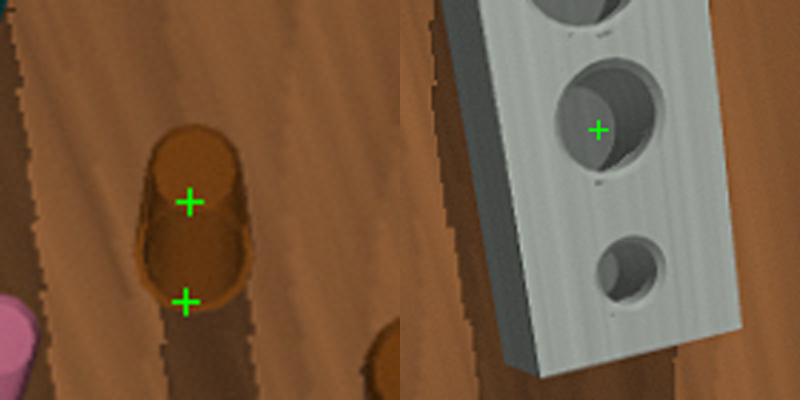

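The still frame shows the vial's mouth centre at (278.3,193.5), its foot centre at (279.3,172.3) and the 27 mm hole's mouth at (403.2,40.3) in wrist pixels.

Run:
```python
from h import *
import pickle
c=pickle.load(open("pics/w2.pkl","rb"))
m=onplane(c,[[278.3,193.5],[263.9,193.5],[293,193.5]],.08); f=onplane(c,[[279.3,172.3]],0); h=onplane(c,[[403.2,40.3],[394.8-10,40.3],[421.8,40.3]],.045)
print(m.round(4),np.linalg.norm(m[1]-m[2]),f.round(4),h.round(4),np.linalg.norm(h[1]-h[2]))
p=(m[0]+f[0])/2
need([p[0],p[1],.043]);
```

```text
[[0.4585 0.177  0.08  ]
 [0.4478 0.1809 0.08  ]
 [0.4695 0.173  0.08  ]] 0.023099424163362713 [[0.4591 0.1758 0.    ]] [[0.5907 0.2525 0.045 ]
 [0.5769 0.2573 0.045 ]
 [0.6048 0.2476 0.045 ]] 0.02948766755831621
t 3.225 pos [0.4547 0.1672 0.1997] joints [ 0.2   0.24 -0.31  1.02 -0.    2.12]
M [[-0.001, 0.343, 0.939], [-0.001, 0.939, -0.343], [-1.0, -0.001, -0.001]]
dp [1.567 0.102 0.009]
```

{"op": "drive_tool", "data": {"moves": [{"claw":-0.2,"dp":[0,0.1,0.01],"delta_rot":[0,0,0]},{"claw":-0.2,"dp":[0.3,0,0],"delta_rot":[0,0,0]},{"claw":-0.2,"dp":[0.4,0,0],"delta_rot":[0,0,0]},{"claw":-0.2,"dp":[0.4,0,0],"delta_rot":[0,0,0]},{"claw":-0.2,"dp":[0.3,0,0],"delta_rot":[0,0,0]},{"claw":-0.2,"dp":[0.16,0,0],"delta_rot":[0,0,0]},{"claw":-0.2,"dp":[0,0,0],"delta_rot":[0,0,0]},{"claw":-0.2,"dp":[0,0,0],"delta_rot":[0,0,0]}]}}

```text
t: 4.22
tool_pos: [0.4603, 0.1762, 0.0449]
eef_rot: [0.276, 1.552, -0.276]
contact_force: [0.2, -0.3, 0.4]
opening: 0.0511
```

Run:
```python
from h import *
need([.4588,.1764,.043])
im=optics.snapshot("wrist")
cv2.imwrite("pics/w3.png",im[...,::-1])
```

```text
t 4.225 pos [0.4603 0.1762 0.0449] joints [ 0.22  0.42 -0.51  0.64  0.    2.14]
M [[0.001, 0.345, 0.939], [0.0, 0.939, -0.345], [-1.0, 0.001, 0.001]]
dp [ 0.019 -0.003 -0.015]
```

View pics/w3.png

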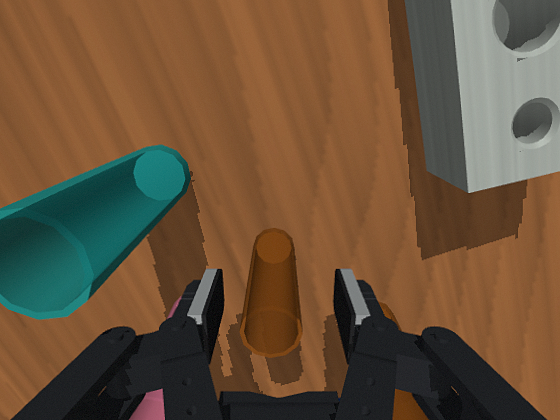

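The small vial stands between the open pads, with its mouth at (271,330). I'll close and lift.

{"op": "drive_tool", "data": {"moves": [{"claw":1,"dp":[0,0,0],"delta_rot":[0,0,0]},{"claw":1,"dp":[0,0,0],"delta_rot":[0,0,0]},{"claw":1,"dp":[0,0,0],"delta_rot":[0,0,0]},{"claw":1,"dp":[0,0,0],"delta_rot":[0,0,0]},{"claw":1,"dp":[0,0,0],"delta_rot":[0,0,0]},{"claw":1,"dp":[-0.3,0,0],"delta_rot":[0,0,0]},{"claw":1,"dp":[-0.5,0,0],"delta_rot":[0,0,0]}]}}

```text
t: 5.15
tool_pos: [0.4582, 0.1761, 0.1239]
eef_rot: [0.274, 1.556, -0.277]
contact_force: [1.3, -0.6, -0.4]
opening: 0.0223
```

Run:
```python
from h import *
for i in range(4): optics.snapshot("wrist")
need([.5907,.2525,.125])
print(env.get_state()["opening"])
```

```text
t 5.35 pos [0.4603 0.1766 0.1247] joints [ 0.22  0.32 -0.41  0.83 -0.    2.14]
M [[0.002, 0.344, 0.939], [0.0, 0.939, -0.344], [-1.0, 0.001, 0.002]]
dp [0.    1.162 0.964]
0.022688021082394594
```

{"op": "drive_tool", "data": {"moves": [{"claw":1,"dp":[0,0.39,0.32],"delta_rot":[0,0,0]},{"claw":1,"dp":[0,0.39,0.32],"delta_rot":[0,0,0]},{"claw":1,"dp":[0,0.389,0.324],"delta_rot":[0,0,0]},{"claw":1,"dp":[0.15,0,0],"delta_rot":[0,0,0]},{"claw":1,"dp":[0,0,0],"delta_rot":[0,0,0]},{"claw":1,"dp":[0,0,0],"delta_rot":[0,0,0]},{"claw":1,"dp":[0,0,0],"delta_rot":[0,0,0]}]}}

```text
t: 6.22
tool_pos: [0.59, 0.2527, 0.1097]
eef_rot: [0.276, 1.553, -0.275]
contact_force: [0.5, -0.6, -0.1]
opening: 0.0227
```

Run:
```python
from h import *
import pickle
need([.5909,.2532,.10])
c=optics.calibration("wrist"); im=optics.snapshot("wrist"); pickle.dump(c,open("pics/w4.pkl","wb"))
np.save("pics/w4.npy",im)
s=env.get_state()["tool_pos"]; print(proj(c,[[.5907,.2525,.045],[s[0],s[1],.055]]))
cv2.imwrite("pics/w4.png",cv2.resize(im[160:360,140:407],(800,600),interpolation=2)[...,::-1])
```

```text
t 6.225 pos [0.59   0.2527 0.1097] joints [ 0.29  0.59 -0.    0.97 -0.    2.21]
M [[0.0, 0.344, 0.939], [0.0, 0.939, -0.344], [-1.0, 0.0, 0.0]]
dp [0.097 0.008 0.007]
[[278.46265086 231.21813106]
 [277.52346935 237.25095089]]
```

View pics/w4.png

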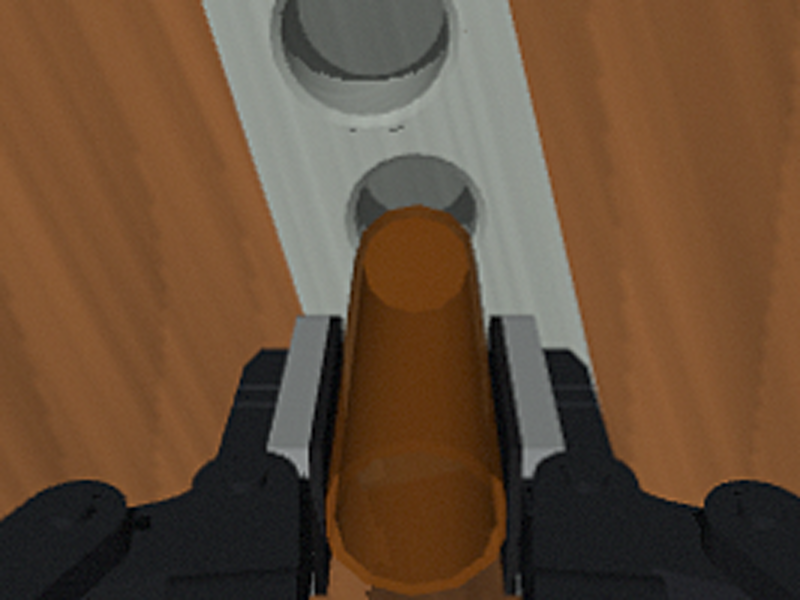

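The view shows the vial's foot just short of the 27 mm hole. The hole rim's far edge is at crop (414,153) and its sides are at 347 and 480. The foot's far edge is at (417,206), with sides at 357 and 477.

Run:
```python
from h import *
import pickle
c=pickle.load(open("pics/w4.pkl","rb"))
q=lambda u,v:[[140+u/3,160+v/3]]
s=env.get_state(); M=R.from_rotvec(s["eef_rot"]).as_matrix(); y,z=M[:,1],M[:,2]
a,b=onplane(c,q(347,212),.045)[0],onplane(c,q(480,212),.045)[0]; D=np.linalg.norm(a-b)
f=onplane(c,q(414,153),.045)[0]; H=f-y*D/2
a2,b2=onplane(c,q(357,255),.065)[0],onplane(c,q(477,255),.065)[0]
V=onplane(c,q(417,206),.065)[0]-y*.012
print(D,np.linalg.norm(a2-b2),"hole",H.round(4),"foot",V.round(4),"tcp",s["tool_pos"].round(4))
print("shift y,z mm",(y@(H-V)*1e3).round(2),(z@(H-V)*1e3).round(2), z@((a+b)/2-(a2+b2)/2)*1e3)
```

```text
0.028932157005568105 0.023956804697888752 hole [0.5902 0.2521 0.045 ] foot [0.5903 0.2504 0.065 ] tcp [0.5902 0.2528 0.1098]
shift y,z mm 1.6 -0.62 -0.731476578754293
```

{"op": "drive_tool", "data": {"moves": [{"claw":1,"dp":[0,0.014,-0.006],"delta_rot":[0,0,0]},{"claw":1,"dp":[0.1,0,0],"delta_rot":[0,0,0]},{"claw":1,"dp":[0.07,0,0],"delta_rot":[0,0,0]},{"claw":1,"dp":[0.04,0,0],"delta_rot":[0,0,0]},{"claw":1,"dp":[0.04,0,0],"delta_rot":[0,0,0]},{"claw":1,"dp":[0,0,0],"delta_rot":[0,0,0]},{"claw":1,"dp":[0,0,0],"delta_rot":[0,0,0]}]}}

```text
t: 7.15
tool_pos: [0.59, 0.2539, 0.0837]
eef_rot: [0.275, 1.554, -0.277]
contact_force: [-0.2, -5.2, -3.6]
opening: 0.0228
```

{"op": "drive_tool", "data": {"moves": [{"claw":1,"dp":[0,-0.008,0],"delta_rot":[0,0,0]},{"claw":1,"dp":[0,0,0],"delta_rot":[0,0,0]},{"claw":1,"dp":[0,0,0],"delta_rot":[0,0,0]}]}}

```text
t: 7.52
tool_pos: [0.5899, 0.2538, 0.0841]
eef_rot: [0.275, 1.553, -0.275]
contact_force: [-0.4, -3.9, -2.7]
opening: 0.0226
```

{"op": "drive_tool", "data": {"moves": [{"claw":1,"dp":[0,-0.01,0],"delta_rot":[0,0,0]},{"claw":1,"dp":[0.03,0,0],"delta_rot":[0,0,0]},{"claw":1,"dp":[0.03,0,0],"delta_rot":[0,0,0]},{"claw":1,"dp":[0.03,0,0],"delta_rot":[0,0,0]},{"claw":1,"dp":[0,0,0],"delta_rot":[0,0,0]},{"claw":1,"dp":[0,0,0],"delta_rot":[0,0,0]}]}}

```text
t: 8.28
tool_pos: [0.5896, 0.253, 0.075]
eef_rot: [0.276, 1.553, -0.275]
contact_force: [-0.1, -0.2, 0.4]
opening: 0.0227
```

Free in the hole now, so I'll go on down to the floor.

{"op": "drive_tool", "data": {"moves": [{"claw":1,"dp":[0.05,0,0],"delta_rot":[0,0,0]},{"claw":1,"dp":[0.05,0,0],"delta_rot":[0,0,0]},{"claw":1,"dp":[0.05,0,0],"delta_rot":[0,0,0]},{"claw":1,"dp":[0.03,0,0],"delta_rot":[0,0,0]},{"claw":1,"dp":[0,0,0],"delta_rot":[0,0,0]},{"claw":1,"dp":[0,0,0],"delta_rot":[0,0,0]}]}}

```text
t: 9.02
tool_pos: [0.5898, 0.2529, 0.0572]
eef_rot: [0.276, 1.553, -0.275]
contact_force: [-0.4, 0.2, 0.3]
opening: 0.0227
```

{"op": "drive_tool", "data": {"moves": [{"claw":1,"dp":[0.02,0,0],"delta_rot":[0,0,0]},{"claw":1,"dp":[0,0,0],"delta_rot":[0,0,0]},{"claw":-0.2,"dp":[0,0,0],"delta_rot":[0,0,0]},{"claw":-0.2,"dp":[0,0,0],"delta_rot":[0,0,0]},{"claw":-0.2,"dp":[0,0,0],"delta_rot":[0,0,0]},{"claw":-0.2,"dp":[-0.3,0,0],"delta_rot":[0,0,0]},{"claw":-0.2,"dp":[-0.5,0,0],"delta_rot":[0,0,0]},{"claw":-1,"dp":[-0.5,0,0],"delta_rot":[0,0,0]},{"claw":-1,"dp":[-0.3,0,0],"delta_rot":[0,0,0]},{"claw":-1,"dp":[0,0,0],"delta_rot":[0,0,0]},{"claw":-1,"dp":[0,0,0],"delta_rot":[0,0,0]}]}}

```text
t: 10.4
tool_pos: [0.5893, 0.2527, 0.2142]
eef_rot: [0.275, 1.554, -0.276]
contact_force: [-0.0, -0.2, -1.0]
opening: 0.0855
```

Run:
```python
from h import *
import pickle
c=optics.calibration("wrist"); im=optics.snapshot("wrist")
print(proj(c,[[.590,.252,.09],[.59,.252,.045]]))
t=optics.snapshot("top")
cv2.imwrite("pics/w5.png",np.hstack([cv2.resize(im,(560,420)),cv2.resize(t[180:250,180:220+30][:,:40],(240,420),interpolation=2)])[...,::-1])
need([.475,-.182,.22],[.47,.88])
```

```text
[[278.81129761 203.71656904]
 [278.78843207 188.94338653]]
t 10.5 pos [0.5889 0.2526 0.2136] joints [ 0.29  0.53  0.16  1.21 -0.    2.21]
M [[-0.002, 0.344, 0.939], [-0.001, 0.939, -0.344], [-1.0, -0.001, -0.002]]
dp [-0.058 -4.473  0.424]
turn x -17.890768217674758
turn x 21.379139952197658
```

View pics/w5.png

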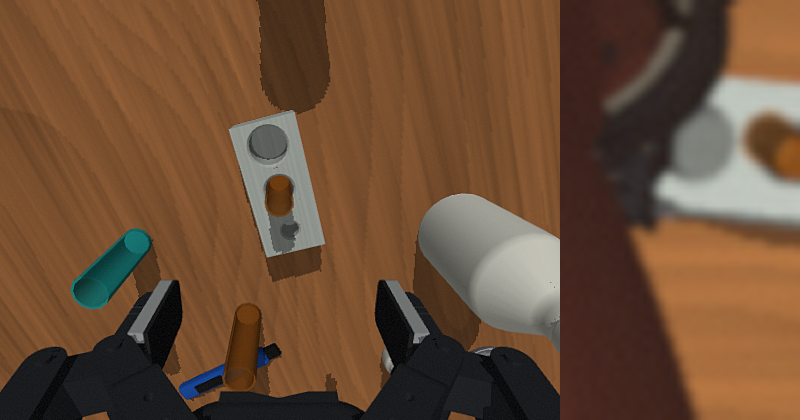

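The vial is seated: its mouth is at (279,202) against the expected (278.8,203.7), upright in the middle hole. Next, the tray.

{"op": "drive_tool", "data": {"moves": [{"claw":-1,"dp":[-0.01,-0.447,0.042],"delta_rot":[0,0,0]},{"claw":-1,"dp":[-0.01,-0.447,0.042],"delta_rot":[0,0,0]},{"claw":-1,"dp":[-0.01,-0.447,0.042],"delta_rot":[0,0,0]},{"claw":-1,"dp":[-0.01,-0.447,0.042],"delta_rot":[0,0,0]},{"claw":-1,"dp":[-0.01,-0.447,0.042],"delta_rot":[0,0,0]},{"claw":-1,"dp":[-0.01,-0.447,0.042],"delta_rot":[0,0,0]},{"claw":-1,"dp":[0,-0.447,0.042],"delta_rot":[0,0,0]},{"claw":-1,"dp":[0,-0.447,0.042],"delta_rot":[0,0,0]},{"claw":-1,"dp":[0,-0.447,0.042],"delta_rot":[0,0,0]},{"claw":-1,"dp":[0,-0.447,0.042],"delta_rot":[0,0,0]}]}}

```text
t: 11.75
tool_pos: [0.4744, -0.1824, 0.2202]
eef_rot: [0.276, 1.555, -0.275]
contact_force: [1.0, -0.3, 0.3]
opening: 0.0855
```

{"op": "drive_tool", "data": {"moves": [{"claw":-1,"dp":[0,0,0],"delta_rot":[-1,0,0]},{"claw":-1,"dp":[0,0,0],"delta_rot":[-1,0,0]},{"claw":-1,"dp":[0,0,0],"delta_rot":[-1,0,0]},{"claw":-1,"dp":[0,0,0],"delta_rot":[-1,0,0]},{"claw":-1,"dp":[0,0,0],"delta_rot":[-1,0,0]},{"claw":-1,"dp":[0,0,0],"delta_rot":[-1,0,0]},{"claw":-1,"dp":[0,0,0],"delta_rot":[-1,0,0]},{"claw":-1,"dp":[0,0,0],"delta_rot":[-1,0,0]},{"claw":-1,"dp":[0,0,0],"delta_rot":[-1,0,0]}]}}

```text
t: 12.88
tool_pos: [0.4749, -0.1811, 0.2201]
eef_rot: [-0.291, 1.553, 0.293]
contact_force: [0.7, -0.1, 0.4]
opening: 0.0853
```

{"op": "drive_tool", "data": {"moves": [{"claw":-1,"dp":[0,0,0],"delta_rot":[-1,0,0]},{"claw":-1,"dp":[0,0,0],"delta_rot":[-1,0,0]},{"claw":-1,"dp":[0,0,0],"delta_rot":[-1,0,0]},{"claw":-1,"dp":[0,0,0],"delta_rot":[-1,0,0]},{"claw":-1,"dp":[0,0,0],"delta_rot":[-1,0,0]},{"claw":-1,"dp":[0,0,0],"delta_rot":[-1,0,0]},{"claw":-1,"dp":[0,0,0],"delta_rot":[-1,0,0]},{"claw":-1,"dp":[0,0,0],"delta_rot":[-1,0,0]},{"claw":-1,"dp":[0,0,0],"delta_rot":[-0.9,0,0]},{"claw":-1,"dp":[0,0,0],"delta_rot":[0,0,0]},{"claw":-1,"dp":[0,0,0],"delta_rot":[0,0,0]}]}}

```text
t: 14.25
tool_pos: [0.4751, -0.1812, 0.2206]
eef_rot: [-0.84, 1.403, 0.841]
contact_force: [0.7, -0.2, -0.4]
opening: 0.0857
```

Run:
```python
from h import *
import pickle
need([.475,-.182,.22],[.47,.88])
c=optics.calibration("wrist"); im=optics.snapshot("wrist"); pickle.dump(c,open("pics/w6.pkl","wb"))
Rz=R.from_euler("z",62.1,degrees=True).as_matrix()
for P in ([0,0,.113],[0,.07,.113],[0,-.07,.113],[-.1,-.075,.045],[.1,-.075,.045]):
    u=proj(c,Rz@P+[.475,-.182,0])[0]; print(u); cv2.drawMarker(im,tuple(int(v) for v in u),(0,255,0),0,10)
cv2.imwrite("pics/w6.png",cv2.resize(im[...,::-1],(800,600)))
```

```text
t 14.25 pos [ 0.4751 -0.1812  0.2206] joints [-0.51  0.27 -0.22  1.09 -0.   -0.02]
M [[-0.001, -0.882, 0.472], [0.0, 0.472, 0.882], [-1.0, 0.001, 0.0]]
dp [ 0.006 -0.002 -0.008]
turn x -0.010007478619792738
turn x 39.259900691252625
[275.11809567 208.21344091]
[274.51074155 114.09903428]
[275.64309768 287.44986475]
[179.13769978 256.40873233]
[373.20475453 255.837019  ]
```

View pics/w6.png

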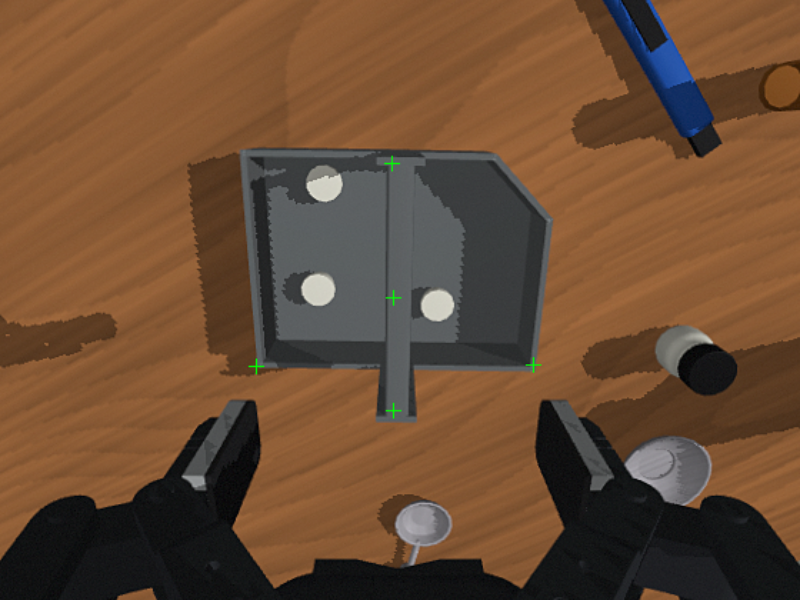

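The markers fall within about 3 mm of the handle. The bar at x≈399 is ~7 px right of them, the tray is ~1° clockwise, and the three stoppers are at (324,183), (318,289) and (437,305). I'll correct and go down.

{"op": "drive_tool", "data": {"moves": [{"claw":-1,"dp":[0,0,0.03],"delta_rot":[0.2,0,0]},{"claw":-1,"dp":[0.3,0,0],"delta_rot":[0,0,0]},{"claw":-0.3,"dp":[0.4,0,0],"delta_rot":[0,0,0]},{"claw":-0.3,"dp":[0.3,0,0],"delta_rot":[0,0,0]},{"claw":-0.3,"dp":[0.25,0,0],"delta_rot":[0,0,0]},{"claw":-0.3,"dp":[0.15,0,0],"delta_rot":[0,0,0]},{"claw":-0.3,"dp":[0,0,0],"delta_rot":[0,0,0]},{"claw":-0.3,"dp":[0,0,0],"delta_rot":[0,0,0]}]}}

```text
t: 15.3
tool_pos: [0.4774, -0.179, 0.0819]
eef_rot: [-0.83, 1.406, 0.828]
contact_force: [0.9, -0.2, 0.5]
opening: 0.0554
```

{"op": "drive_tool", "data": {"moves": [{"claw":1,"dp":[0,0,0],"delta_rot":[0,0,0]},{"claw":1,"dp":[0,0,0],"delta_rot":[0,0,0]},{"claw":1,"dp":[0,0,0],"delta_rot":[0,0,0]},{"claw":1,"dp":[0,0,0],"delta_rot":[0,0,0]},{"claw":1,"dp":[0,0,0],"delta_rot":[0,0,0]},{"claw":1,"dp":[0,0,0],"delta_rot":[0,0,0]},{"claw":1,"dp":[0,0,0],"delta_rot":[0,0,0]}]}}

```text
t: 16.18
tool_pos: [0.4772, -0.179, 0.0817]
eef_rot: [-0.83, 1.407, 0.828]
contact_force: [-1.0, -0.3, 6.5]
opening: 0.013
```

Gripped (13 mm). I'll lift gently.

{"op": "drive_tool", "data": {"moves": [{"claw":1,"dp":[-0.05,0,0],"delta_rot":[0,0,0]},{"claw":1,"dp":[-0.15,0,0],"delta_rot":[0,0,0]},{"claw":1,"dp":[-0.25,0,0],"delta_rot":[0,0,0]},{"claw":1,"dp":[-0.3,0,0],"delta_rot":[0,0,0]},{"claw":1,"dp":[-0.3,0,0],"delta_rot":[0,0,0]},{"claw":1,"dp":[-0.3,0,0],"delta_rot":[0,0,0]},{"claw":1,"dp":[-0.25,0,0],"delta_rot":[0,0,0]},{"claw":1,"dp":[-0.15,0,0],"delta_rot":[0,0,0]},{"claw":1,"dp":[-0.05,0,0],"delta_rot":[0,0,0]},{"claw":1,"dp":[0,0,0],"delta_rot":[0,0,0]},{"claw":1,"dp":[0,0,0],"delta_rot":[0,0,0]},{"claw":1,"dp":[0,0,0],"delta_rot":[0,0,0]}]}}

```text
t: 17.68
tool_pos: [0.4765, -0.1785, 0.2604]
eef_rot: [-0.828, 1.408, 0.83]
contact_force: [1.2, 0.5, -3.4]
opening: 0.0129
```

{"op": "drive_tool", "data": {"moves": [{"claw":1,"dp":[0,0,0],"delta_rot":[0,0.42,-0.42]},{"claw":1,"dp":[0,0,0],"delta_rot":[0,0.42,-0.42]},{"claw":1,"dp":[0,0,0],"delta_rot":[0,0.42,-0.42]},{"claw":1,"dp":[0,0,0],"delta_rot":[0,0.42,-0.42]},{"claw":1,"dp":[0,0,0],"delta_rot":[0,0.42,-0.42]},{"claw":1,"dp":[0,0,0],"delta_rot":[0,0.42,-0.42]},{"claw":1,"dp":[0,0,0],"delta_rot":[0,0.42,-0.42]},{"claw":1,"dp":[0,0,0],"delta_rot":[0,0.42,-0.42]},{"claw":1,"dp":[0,0,0],"delta_rot":[0,0.42,-0.42]},{"claw":1,"dp":[0,0,0],"delta_rot":[0,0.42,-0.42]},{"claw":1,"dp":[0,0,0],"delta_rot":[0,0.42,-0.42]},{"claw":1,"dp":[0,0,0],"delta_rot":[0,0.42,-0.42]}]}}

```text
t: 19.18
tool_pos: [0.4764, -0.1784, 0.2605]
eef_rot: [-1.28, 1.512, 0.362]
contact_force: [-0.3, -1.2, -3.7]
opening: 0.0134
```

{"op": "drive_tool", "data": {"moves": [{"claw":1,"dp":[0,0,0],"delta_rot":[0,0,0]},{"claw":1,"dp":[0,0,0],"delta_rot":[0,0,0]},{"claw":1,"dp":[0,0,0],"delta_rot":[0,0,0]},{"claw":1,"dp":[0,0,0],"delta_rot":[0,0,0]},{"claw":1,"dp":[0,0,0],"delta_rot":[0,0,0]},{"claw":1,"dp":[0,0,0],"delta_rot":[0,0,0]},{"claw":1,"dp":[0,0,0],"delta_rot":[0,0,0]},{"claw":1,"dp":[0,0,0],"delta_rot":[0,0,0]}]}}

```text
t: 20.18
tool_pos: [0.4768, -0.1787, 0.2611]
eef_rot: [-1.279, 1.511, 0.362]
contact_force: [0.1, -0.6, -3.0]
opening: 0.0132
```

Run:
```python
from h import *
need([.4765,-.1785,.26])
s=env.get_state(); M=R.from_rotvec(s["eef_rot"]).as_matrix(); ax={"x":M[:,2],"y":M[:,1],"z":-M[:,0]}
print({k:np.arccos(v[2]).round(3) for k,v in ax.items()})
B=np.c_[M[:,2],M[:,1],-M[:,0]]; o=s["tool_pos"]-B@[0,0,.082]; print("origin",o,"rim",o+B@[.08,.055,0])
im=optics.snapshot("side"); w=optics.snapshot("wrist"); S=optics.calibration("side"); W=optics.calibration("wrist")
for P in ([.08,.055,0],[-.1,.075,.045],[-.1,-.075,.045],[.1,-.075,.045],[.077,.052,.004]):
    for i,c in((im,S),(w,W)): cv2.drawMarker(i,tuple(int(v) for v in proj(c,o+B@P)[0]),(0,255,0),0,8)
u=proj(S,o+B@[0,0,.05])[0].astype(int); print(u)
x0=min(max(u[0]-130,0),300);y0=min(max(u[1]-130,0),160)
cv2.imwrite("pics/f.png",np.hstack([cv2.resize(w,(400,300)),cv2.resize(im[y0:y0+195,x0:x0+260],(400,300),interpolation=2)])[...,::-1])
```

```text
t 20.175 pos [ 0.4768 -0.1787  0.2611] joints [-0.2   0.06 -0.51  0.71 -0.5   0.24]
M [[0.149, -0.844, 0.515], [-0.519, 0.377, 0.767], [-0.842, -0.382, -0.382]]
dp [0.008 0.008 0.004]
{'x': np.float64(1.962), 'y': np.float64(1.962), 'z': np.float64(0.57)}
origin [ 0.48903979 -0.22121956  0.19207113] rim [ 0.48385061 -0.13910302  0.14054495]
[359 111]
```

View pics/f.png

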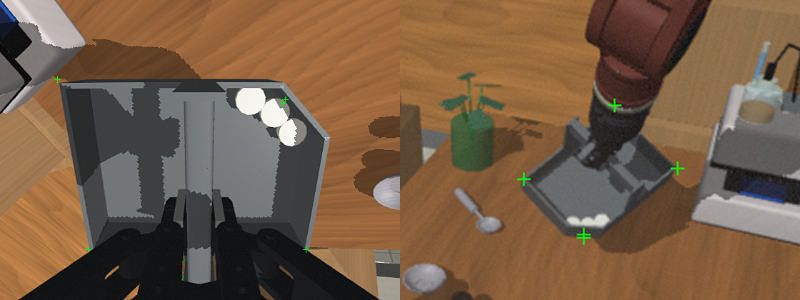

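The tray follows the tool with no slip: its marked corners agree in both views. All three stoppers lie against the cut-off wall at about (251,100), (274,113) and (292,132). I'll do a quick check that they and the vial are still, then hand in.

Run:
```python
from h import *
from cell import ticket
t0=np.load("pics/top.npy").astype(int); T=optics.calibration("top")
f=lambda im:[tuple(ce.round(1)) for _,_,ce in blobs(np.pad((im[100:220,320:440].min(2)>170),0),20)]
print(f(optics.snapshot("wrist")))
for i in range(6): optics.snapshot("wrist")
print(f(optics.snapshot("wrist")))
s=optics.snapshot("side"); S=optics.calibration("side"); u,v=proj(S,[.59,.252,.075])[0].astype(int); print("vial px side",u,v,s[v,u])
st=env.get_state(); print(st["t"],st["contact_force"].round(1),st["opening"])
print(ticket.sign_off())
```

```text
[(np.float64(53.5), np.float64(57.7))]
[(np.float64(53.5), np.float64(57.7))]
vial px side 245 274 [107  72  41]
20.725 [-0.4  0.1 -3.9] 0.012795614381207751
the job is handed in; nothing more can be done
None
```

The vial is standing in the 27 mm hole, and I handed the job in at 20.7 s with the tray held tilted in the air.

- **Vial:** I seated the small amber vial, released it and backed the fingers off. In the wrist picture its mouth was within 2 px of where a seated vial's should be. It touched the hole wall on the way in (about 5 N sideways), so I shifted about 2 mm and it then went down freely.
- **Tray:** I lifted it by the handle and tilted it about 33° (0.57 rad). Its x and y axes are both about 22° below level. The cut-off corner works out at about 140 mm above the bench, and the tray did not slip in the grip (bar gripped at 13 mm, load steady at 3–4 N).
- **Stoppers:** all three lie side by side against the cut-off wall. The white patch they form did not move over the last 0.35 s or so.
- **Less certain:**
  - The last check of the vial was one pixel in the side view. It came out a dull brown that amber glass would give, but so might the wood, so the wrist picture is the real evidence.
  - The first top-camera vial position was 4–8 mm off the wrist camera's, so I used the wrist camera.
  - I saw no contact with the other items, but I did not measure their positions again at the end.

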